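# Press the proud sample tube home and log the rack

### The arm

A 6-joint arm with a two-finger parallel gripper is mounted at the origin on the work surface. World frame = base frame: x ahead of the robot, y to its left, z up, the work surface at z = 0. Lengths are in m, angles in rad, forces in N, time in s.
With the tool pointing down it reaches from about 0.375 to 0.9 m from the base axis. Payload 3.1 kg.
Tool frame: the origin (TCP) lies midway between the tips of the shut fingers; the grasp point (between the pads) lies 19 mm behind it; z points along the fingers, y is the direction in which the jaws open and shut (so a half turn about z gives the same grasp; the last joint's range is limited). The gripper opens to 85 mm and grips with 20 to 120 N. Pads are 22 mm wide; open, the fingers measure 114 mm over their backs; the gripper's body (76 mm by 85 mm) begins 54 mm behind the grasp point. The pads swing forward as they close: fully open they stand 13 mm farther back than shut.
Start: joints at [1.135, 0.527, 1.433, -0, 1.181, -0.178], TCP at [0.159, 0.604, 0.231] pointing down, gripper open.
Joint ranges: [-3.08, 3.08], [-0.75, 2.2], [0.22, 2.44], [-1.43, 4.57], [0, 2.65], [-2.85, 2.85]. Speed limits (rad/s): [2.79, 2.79, 3.14, 3.14, 3.14, 3.14].

### API

Orientations are given as a unit quaternion [x, y, z, w].
In Python, from station import manip gives the robot as it stands.
- The arm moves only by the tool servo_tool, never from a script. Its argument "increments" is a list of rows, each an object with "hand": the closure, from 0 (fully open) to 1 (shut); "travel": the shift along the tool's x, y, z in mm, a list of three; "yaw": the turn about the tool's z in degrees. A call has 1 to 20 rows; each row shifts and turns the commanded pose from where the row before left it, along the tool's axes as they then stand; what a row does not reach is not made up. A row lasts 1/10 s, in which the tool goes at most 50 mm and 8.59 degrees, less where a joint would pass 70% of its speed; a pose out of reach is approached as far as the arm can. A call with a gripper value outside its range is refused whole. The fingers move at their own pace and stop on an object; "newtons" is the grip in N (left out, the last holds). Time passes only in rows, so rows that do not move let the fingers close. It gives the time, the measured TCP pose, the force and the opening at its end, in the units of the state.
- manip.sense(): the state, without advancing time (a new reading comes with each control period).
- manip.snapshot(name): name is "side" or "top"; returns a dict with "pixels" (420x560x3 uint8, blue, green, red), "fx", "fy", "cx", "cy" (pixels), "R" (3x3) and "t" (3): a world point X has camera coordinates R X + t. Camera axes: x right, y down, z forward; pixel columns grow to the right and rows downward; lengths in m; the calibration is good to about 2 mm. A picture is of the moment at which its call begins. There is no depth.
- manip.sign_off(): hands the job in, once; it reports no verdict.
The state is a dict: "t": time; "q": joint angles; "qd": joint speeds; "tau": joint torques, N m; "tcp_pos": TCP position; "tool_rot": TCP orientation; "force": force on the tool from outside, world axes, zero at the start; "ft_torque": the same for the moment, N m; "finger_gap": opening from 0.0 (shut) to 1.0 (fully open).
Only numpy, scipy, OpenCV 4.12 (cv2) and the standard library are available. Lean on these libraries where they do the work, as an engineer would, in place of code of your own. Each camera call takes 0.05 s, during which the arm holds its last target.

### The job

One of the six capped tubes in the white rack stands proud of the others: with the fingertips gently press its cap down until the tube is fully home, level with the rest, then press the large round key on the log pad all the way down and let it come back up. Do not lift or carry anything, do not touch the other tubes or press the small keys, leave everything else on the table where it is, and finish clear of everything.

Things in the scene. Friction and masses are not known exactly. Their poses are not given: they have to be found in the camera images.
- proud_tube (a joint): how far the proud tube stands above its home position, in m: 0 = fully home, resting on a rubber cushion that gives about 1 mm per 5 N (up to 4 mm, then a hard stop) and springs back (that give is not counted in this value), 0.020 to 0.032 at the start. It slides straight up and down with about 2 N of friction and stays where it is left; it could also be drawn up, which is wrong
- proud_tube_top (a point): centre of the flat top of the proud tube's cap; the cap is 18.6 mm across and 24 mm tall, the tube 16 mm across. With the tube fully home this point is 108 mm above the table, level with the other five caps. z up
- rack: white tube rack, fixed to the table, 110 x 212 mm and 72 mm high, a grid of 4 x 8 open square holes of 25 mm pitch; origin at the centre of its underside on the table, y along its length, z up. Six tubes with ribbed caps stand in it, at least 50 mm apart centre to centre; which one stands proud varies. The rack may be on the left or the right
- tube_a: one of the other five tubes, same shape and size as the proud one (100 mm long, cap 18.6 mm across), all the way home in the rack; origin at the centre of its foot, z up, so its cap top is 100 mm above the origin. To be left untouched
- tube_b: one of the other five tubes, same shape and size as the proud one (100 mm long, cap 18.6 mm across), all the way home in the rack; origin at the centre of its foot, z up, so its cap top is 100 mm above the origin. To be left untouched
- tube_c: one of the other five tubes, same shape and size as the proud one (100 mm long, cap 18.6 mm across), all the way home in the rack; origin at the centre of its foot, z up, so its cap top is 100 mm above the origin. To be left untouched
- tube_d: one of the other five tubes, same shape and size as the proud one (100 mm long, cap 18.6 mm across), all the way home in the rack; origin at the centre of its foot, z up, so its cap top is 100 mm above the origin. To be left untouched
- tube_e: one of the other five tubes, same shape and size as the proud one (100 mm long, cap 18.6 mm across), all the way home in the rack; origin at the centre of its foot, z up, so its cap top is 100 mm above the origin. To be left untouched
- log_pad: sample log pad, fixed to the table on the other side from the rack: low white housing 100 x 200 mm, 28 mm high, with three round grey keys in a row along its length, 58 mm apart, one large and two small, their order varies; origin at the centre of its underside, y along its length, z up. The row of keys lies 18 mm from the middle line, on the side away from a long black display strip
- log_key_top (a point): centre of the top of the large key (38 mm across; the small ones are 16 mm), z up; it sinks with the key
- log_key (a joint): how far the large key is pressed, in m: 0 up, 0.006 fully down; a press counts from 0.004. Spring return, 4 N when fully down
- small_key_a (a joint): how far one small key is pressed, in m: 0 up, 0.006 down. To be left alone
- small_key_b (a joint): how far the other small key is pressed, in m: 0 up, 0.006 down. To be left alone
- jar_near: loose specimen jar with a white screw lid, 52 mm across, 62 mm tall, standing beside the rack on its side towards the robot; origin at the centre of its foot. Bystander
- jar_far: loose specimen jar like the other one (52 mm across, 62 mm tall), standing farther from the robot than the work; origin at the centre of its foot. Bystander
- tape_roll: loose roll of paper tape lying flat, 56 mm across, 19 mm high, just beyond the log pad; origin at the centre of its underside. Bystander
- marker: loose marker pen, 115 x 13.5 x 13.5 mm, x along its length, lying just on the robot's side of the log pad; origin under its middle. Bystander
- label_box: loose cardboard box of labels, 70 x 90 x 40 mm, standing farther from the robot than the work; origin at the centre of its underside. Bystander
- stapler: loose black stapler, 120 x 34 mm, 41 mm high, on the right near the robot; origin at the centre of its underside. Bystander
Things that resemble listed ones, but are neither listed nor needed, are in the scene too. Leave any red look-alike of the part that bears proud_tube alone.

How it is judged:
On the way, in this order (a step that is already met when the one before it is completed fails the run):
1. the proud tube is pressed home (within 3 mm) (value of joint proud_tube below 0.003 m), for 0.1 s.
2. the large key is pressed down (4 mm or more) (value of joint log_key above 0.004 m), for 0.05 s.
At the end, for the whole second after the job is handed in: the proud tube stands within 3 mm of its home position, the other tubes are still home within 3 mm, all three keys are up again (less than 1.5 mm down), and every loose bystander is at rest within 15 mm of where it began (value of joint each of proud_tube, tube_a, tube_b, tube_c, tube_d, tube_e below 0.003 m and value of joint each of log_key, small_key_a, small_key_b below 0.0015 m and distance of each of jar_near, jar_far, tape_roll, marker, label_box, stapler from where it was at the start of the episode below 0.015 m and linear speed of each of jar_near, jar_far, tape_roll, marker, label_box, stapler below 0.02 m/s); the robot touches nothing.
It fails at once if the proud tube is lifted (more than 4 mm above its highest possible start) (value of joint proud_tube above 0.036 m).
It fails at once if another tube is touched (over 1 N) or lifted (contact force between any of the fingers, the arm and tube_a above 1 N or contact force between any of the fingers, the arm and tube_b above 1 N or contact force between any of the fingers, the arm and tube_c above 1 N or contact force between any of the fingers, the arm and tube_d above 1 N or contact force between any of the fingers, the arm and tube_e above 1 N or value of joint any of tube_a, tube_b, tube_c, tube_d, tube_e above 0.003 m).
It fails at once if a small key is pressed (2 mm or more), or the large key is pressed (3 mm or more) while the tube is not home (value of joint any of small_key_a, small_key_b above 0.002 m or (value of joint log_key above 0.003 m and value of joint proud_tube above 0.005 m)).
It fails at once if the tube is pressed roughly (over 40 N) (contact force between any of the fingers, the arm and proud_tube above 40 N).
It fails at once if a bystander is moved by more than 15 mm, or lifted (distance of any of jar_near, jar_far, tape_roll, marker, label_box, stapler from where it was at the start of the episode above 0.015 m).
It also fails if it takes over 38 s, if anything falls off the work surface, if the arm or the gripper's body presses on something with over 40 N, if the wrist force passes 120 N, or if a joint passes its speed limit or range.

## Working session

There is one attempt and no reset: what is moved stays moved. The work goes in short steps, Python scripts to look and compute and a tool call to move; the robot and the scene stay as the last step left them, time stands still between calls to the robot, and variables do not carry over. Pictures are saved under pics/ and viewed, and the job is handed in when it is done.

Besides the shell and the picture viewer there is one more tool, called after ">>>" as name([rows], argument=value, ...), one row to a line, values as JSON. servo_tool: Moves the arm, as the interface text tells. Its arguments: {"type":"object","properties":{"increments":{"type":"array","items":{"type":"object","properties":{"hand":{"type":"number"},"travel":{"type":"array","items":{"type":"number"}},"yaw":{"type":"number"}}}},"newtons":{"type":"number"}},"required":["increments"]}

```bash
mkdir -p pics; cat > h.py <<'E'
import numpy as np,cv2,pickle
from station import manip
def snap(n,tag):
    s=manip.snapshot(n); s={k:(np.array(v) if k in('pixels','R','t') else v) for k,v in s.items()}
    pickle.dump(s,open(f'pics/{tag}.pkl','wb')); cv2.imwrite(f'pics/{tag}.png',s['pixels']); return s
def load(tag): return pickle.load(open(f'pics/{tag}.pkl','rb'))
def atz(s,u,v,z):
    d=s['R'].T@np.array([(u-s['cx'])/s['fx'],(v-s['cy'])/s['fy'],1]); c=-s['R'].T@s['t']
    return c+d*(z-c[2])/d[2]
def proj(s,X):
    p=s['R']@np.array(X)+s['t']; return s['fx']*p[0]/p[2]+s['cx'],s['fy']*p[1]/p[2]+s['cy']
def tri(obs):
    A=[];b=[]
    for s,u,v in obs:
        d=s['R'].T@np.array([(u-s['cx'])/s['fx'],(v-s['cy'])/s['fy'],1]);d/=np.linalg.norm(d); c=-s['R'].T@s['t']
        P=np.eye(3)-np.outer(d,d);A.append(P);b.append(P@c)
    A=np.vstack(A);b=np.hstack(b);x=np.linalg.lstsq(A,b,rcond=None)[0]; return x,np.linalg.norm(A@x-b)
E
python3 - <<'E'
from h import *
for n in('top','side'):
    s=snap(n,n+'0'); print(n,-s['R'].T@s['t'],s['fx'])
st=manip.sense(); print({k:np.round(v,3) for k,v in st.items()})
E
```

```text
top [ 0.41558138 -0.03297534  1.34101826] 433.03974874001955
side [0.1539232  0.51157728 0.84589752] 395.7584511556591
{'t': np.float64(0.1), 'q': array([ 1.135,  0.528,  1.434,  0.   ,  1.181, -0.178]), 'qd': array([ 0.001, -0.   , -0.001,  0.   ,  0.001,  0.002]), 'tau': array([-0.0000e+00, -4.4331e+01, -1.7859e+01, -0.0000e+00,  4.0000e-03,
       -0.0000e+00]), 'tcp_pos': array([0.158, 0.604, 0.23 ]), 'tool_rot': array([ 0.128,  0.992, -0.001, -0.   ]), 'force': array([0.495, 0.032, 0.27 ]), 'ft_torque': array([-0.032,  0.008, -0.028]), 'finger_gap': np.float64(1.003)}
```

View pics/top0.png

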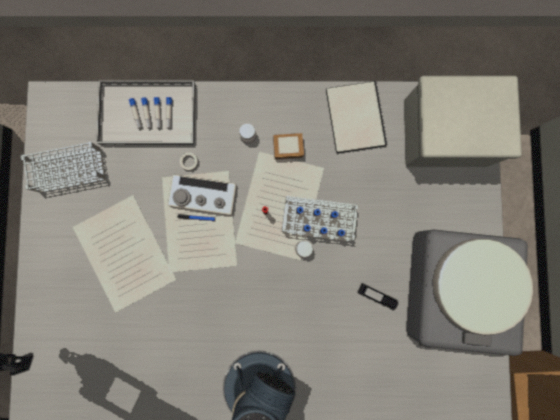

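View pics/side0.png

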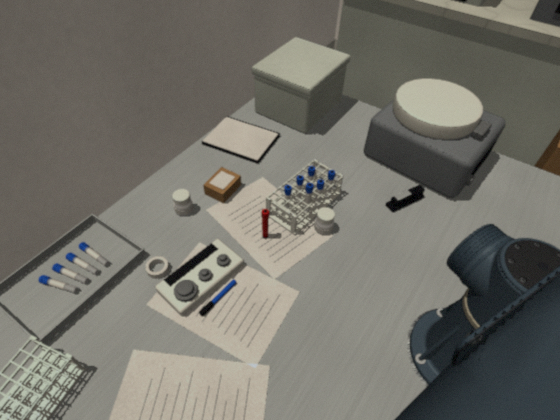

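```bash
python3 - <<'E'
from h import *
t=load('top0');s=load('side0')
print(proj(t,[0.158,.604,.23]),proj(s,[0.158,.604,.23]),proj(t,[0,0,0]))
a=t['pixels'][185:265,270:370]; cv2.imwrite('pics/c1.png',cv2.resize(a,None,fx=7,fy=7,interpolation=cv2.INTER_CUBIC))
a=s['pixels'][155:245,255:355]; cv2.imwrite('pics/c2.png',cv2.resize(a,None,fx=6,fy=6,interpolation=cv2.INTER_CUBIC))
a=t['pixels'][170:225,160:245]; cv2.imwrite('pics/c3.png',cv2.resize(a,None,fx=8,fy=8,interpolation=cv2.INTER_CUBIC))
a=s['pixels'][235:320,150:255]; cv2.imwrite('pics/c4.png',cv2.resize(a,None,fx=6,fy=6,interpolation=cv2.INTER_CUBIC))
E
```

```text
(np.float64(17.330731622199608), np.float64(350.09247104242)) (np.float64(208.65914355573457), np.float64(650.1094765609433)) (np.float64(259.6173219904934), np.float64(387.40714132660884))
```

View pics/c1.png

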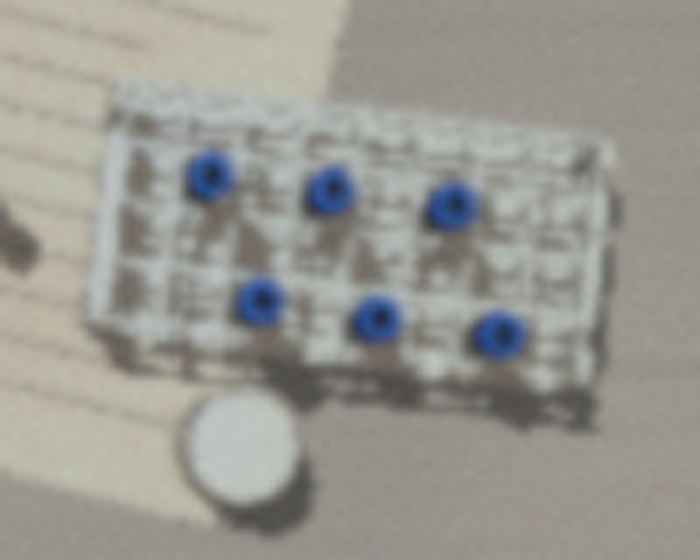

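View pics/c2.png

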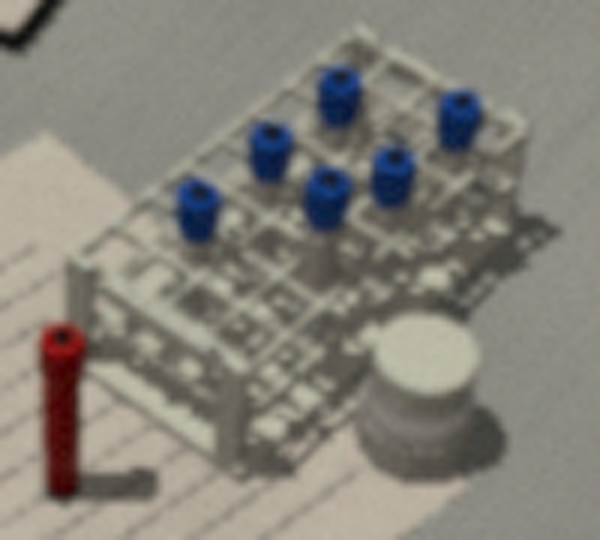

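View pics/c3.png

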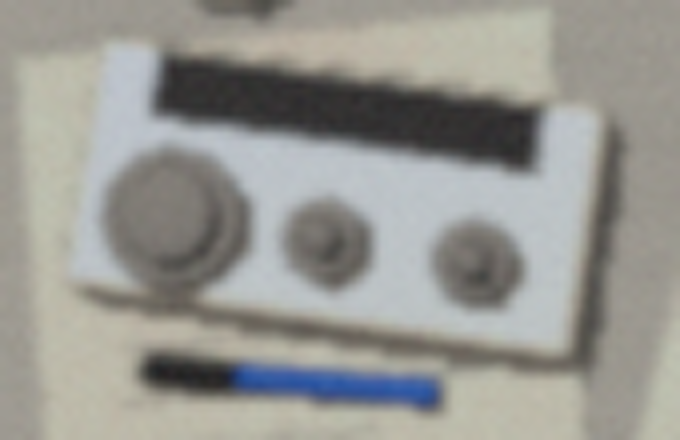

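View pics/c4.png

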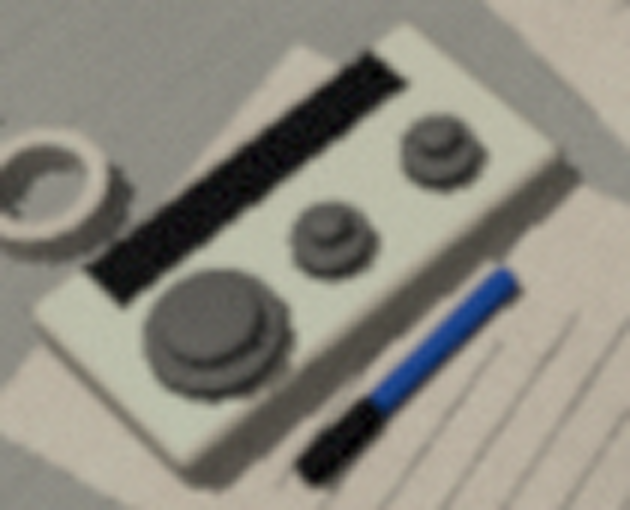

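```bash
python3 - <<'E'
from h import *
t=load('top0');s=load('side0')
T=[(210,177),(331,190),(453,205),(261,300),(377,318),(500,336)]
S=[(198,188),(270,133),(340,78),(327,177),(393,157),(460,98)]
for a,b in zip(T,S):
    ta=((a[0]+.5)/7-.5+270,(a[1]+.5)/7-.5+185); sb=((b[0]+.5)/6-.5+255,(b[1]+.5)/6-.5+155)
    x,r=tri([(t,*ta),(s,*sb)]); print(np.round(ta,1),np.round(sb,1),np.round(x,4),round(r,4), 'at108',np.round(atz(t,*ta,.108)[:2],4),np.round(atz(s,*sb,.108)[:2],4))
for a,b in zip([(168,218),(322,238),(474,258)],[(207,318),(328,222),(441,133)]):
    ta=((a[0]+.5)/8-.5+160,(a[1]+.5)/8-.5+170); sb=((b[0]+.5)/6-.5+150,(b[1]+.5)/6-.5+235)
    x,r=tri([(t,*ta),(s,*sb)]); print('key',np.round(ta,1),np.round(sb,1),np.round(x,4),round(r,4))
# housing corners
for c in [(107,42),(603,105),(568,355),(75,285)]:
    print(atz(t,(c[0]+.5)/8-.5+160,(c[1]+.5)/8-.5+170,.028)[:2].round(4))
# rack corners top
for c in [(115,80),(612,145),(592,395),(92,325)]:
    print('rack',atz(t,(c[0]+.5)/7-.5+270,(c[1]+.5)/7-.5+185,.072)[:2].round(4))
R=manip.sense()['tool_rot']
from scipy.spatial.transform import Rotation as Ro
print(Ro.from_quat(R).as_matrix().round(3))
E
```

```text
[299.6 209.9] [287.6 185.9] [ 0.5249 -0.1131  0.1168] 0.0013 at108 [ 0.5249 -0.1141] [ 0.5302 -0.1202]
[316.9 211.7] [299.6 176.8] [ 0.5196 -0.1626  0.1142] 0.0007 at108 [ 0.5197 -0.1634] [ 0.5232 -0.168 ]
[334.3 213.9] [311.2 167.6] [ 0.5135 -0.2121  0.1136] 0.0004 at108 [ 0.5138 -0.213 ] [ 0.5165 -0.2175]
[306.9 227.4] [309.1 184.1] [ 0.4738 -0.132   0.1382] 0.0007 at108 [ 0.4748 -0.1347] [ 0.4879 -0.1592]
[323.4 230. ] [320.1 180.8] [ 0.4675 -0.1808  0.1148] 0.0003 at108 [ 0.4676 -0.1817] [ 0.4707 -0.1871]
[341.  232.6] [331.2 170.9] [ 0.4609 -0.2298  0.1166] 0.0012 at108 [ 0.4605 -0.2315] [ 0.4653 -0.2382]
key [180.6 196.8] [184.1 287.6] [0.5692 0.24   0.052 ] 0.002
key [199.8 199.3] [204.2 271.6] [0.5613 0.1816 0.0515] 0.0009
key [218.8 201.8] [223.1 256.8] [0.5531 0.1239 0.0514] 0.0004
[0.6389 0.2692]
[0.6149 0.0783]
[0.5189 0.0906]
[0.5451 0.2792]
rack [ 0.569  -0.0766]
rack [ 0.5421 -0.2852]
rack [ 0.4374 -0.2753]
rack [ 0.4658 -0.067 ]
[[-0.967  0.254 -0.001]
 [ 0.254  0.967 -0.002]
 [ 0.    -0.002 -1.   ]]
```

The only proud one is the blue cap at top (307,227) / side (309,184): it triangulates about 24 mm above the other five. The red tube at side (265,222) stands loose and is the look-alike, so I'll leave it alone. The large key is at top (181,197). I'll close the fingers and take a wide arc over.

>>> servo_tool([
  {"hand": 1,"travel": [-20,-15,0]},
  {"hand": 1,"travel": [-31,-22,0]},
  {"hand": 1,"travel": [-31,-22,0]},
  {"hand": 1,"travel": [-31,-22,0]},
  {"hand": 1,"travel": [-31,-22,0]},
  {"hand": 1,"travel": [-31,-22,0]},
  {"hand": 1,"travel": [-31,-22,0]},
  {"hand": 1,"travel": [-31,-22,0]},
  {"hand": 1,"travel": [-31,-22,0]},
  {"hand": 1,"travel": [-31,-22,0]},
  {"hand": 1,"travel": [-31,-22,0]},
  {"hand": 1,"travel": [-31,-22,0]},
  {"hand": 1,"travel": [-10,-10,0]},
  {"hand": 1,"travel": [0,0,0]},
])

```text
schema error: expected keys hand, travel, yaw
```

>>> servo_tool([
  {"hand": 1,"travel": [-20,-15,0],"yaw": 0},
  {"hand": 1,"travel": [-31,-22,0],"yaw": 0},
  {"hand": 1,"travel": [-31,-22,0],"yaw": 0},
  {"hand": 1,"travel": [-31,-22,0],"yaw": 0},
  {"hand": 1,"travel": [-31,-22,0],"yaw": 0},
  {"hand": 1,"travel": [-31,-22,0],"yaw": 0},
  {"hand": 1,"travel": [-31,-22,0],"yaw": 0},
  {"hand": 1,"travel": [-31,-22,0],"yaw": 0},
  {"hand": 1,"travel": [-31,-22,0],"yaw": 0},
  {"hand": 1,"travel": [-31,-22,0],"yaw": 0},
  {"hand": 1,"travel": [-31,-22,0],"yaw": 0},
  {"hand": 1,"travel": [-31,-22,0],"yaw": 0},
  {"hand": 1,"travel": [-10,-10,0],"yaw": 0},
  {"hand": 1,"travel": [0,0,0],"yaw": 0},
])

```text
t: 1.5
tcp_pos: [0.4503, 0.2507, 0.231]
tool_rot: [0.13, 0.992, -0.0, -0.0]
force: [-0.0, 1.3, -0.3]
finger_gap: -0.001
```

```bash
cat > d.py <<'E'
import sys
from h import *
from scipy.spatial.transform import Rotation as Ro
st=manip.sense();R=Ro.from_quat(st['tool_rot']).as_matrix()
print('t',st['t'],'tcp',np.round(st['tcp_pos'],4),'F',np.round(st['force'],2),'gap',st['finger_gap'])
if len(sys.argv)>3: print('tool mm',np.round(R.T@(np.array(list(map(float,sys.argv[1:4])))-st['tcp_pos'])*1000,1),R.round(3).tolist())
E
python3 d.py 0.474 -0.133 0.2
```

```text
t 1.5 tcp [0.4503 0.2507 0.231 ] F [-0.02  1.29 -0.31] gap -0.0012290279370287102
tool mm [-121.6 -364.7   31. ] [[-0.966, 0.257, -0.001], [0.257, 0.966, -0.0], [0.001, -0.0, -1.0]]
```

>>> servo_tool([
  {"hand": 1,"travel": [-6,-18,0],"yaw": 0},
  {"hand": 1,"travel": [-12,-36,0],"yaw": 0},
  {"hand": 1,"travel": [-12,-36,0],"yaw": 0},
  {"hand": 1,"travel": [-12,-36,0],"yaw": 0},
  {"hand": 1,"travel": [-12,-36,0],"yaw": 0},
  {"hand": 1,"travel": [-12,-36,0],"yaw": 0},
  {"hand": 1,"travel": [-12,-36,0],"yaw": 0},
  {"hand": 1,"travel": [-12,-36,0],"yaw": 0},
  {"hand": 1,"travel": [-12,-36,0],"yaw": 0},
  {"hand": 1,"travel": [-12,-36,10],"yaw": 0},
  {"hand": 1,"travel": [-7.6,-22.7,20],"yaw": 0},
  {"hand": 1,"travel": [0,0,20],"yaw": 0},
  {"hand": 1,"travel": [0,0,0],"yaw": 0},
  {"hand": 1,"travel": [0,0,0],"yaw": 0},
])

```text
t: 2.9
tcp_pos: [0.4743, -0.1299, 0.1812]
tool_rot: [0.127, 0.992, 0.001, -0.001]
force: [0.2, -0.4, 0.1]
finger_gap: 0.002
```

```bash
python3 d.py 0.474 -0.133 0.131; python3 - <<'E'
from h import *
p=manip.sense()['tcp_pos']
for n,(u,v) in (('top',(307,227)),('side',(309,184))):
    s=snap(n,n+'1'); print(n,proj(s,p))
    x0,y0=int(u-50),int(v-50); cv2.imwrite(f'pics/{n}1c.png',cv2.resize(s['pixels'][y0:y0+80,x0:x0+100],None,fx=7,fy=7,interpolation=cv2.INTER_CUBIC)); print(x0,y0)
E
```

```text
t 2.9 tcp [ 0.4743 -0.1299  0.1812] F [ 0.25 -0.36  0.14] gap 0.002236855846459748
tool mm [-0.6 -3.1 50.2] [[-0.968, 0.253, -0.001], [0.253, 0.968, 0.001], [0.002, 0.001, -1.0]]
top (np.float64(307.3258927411343), np.float64(226.2861556466169))
257 177
side (np.float64(310.20030959163125), np.float64(172.03673716266223))
259 134
```

View pics/side1c.png

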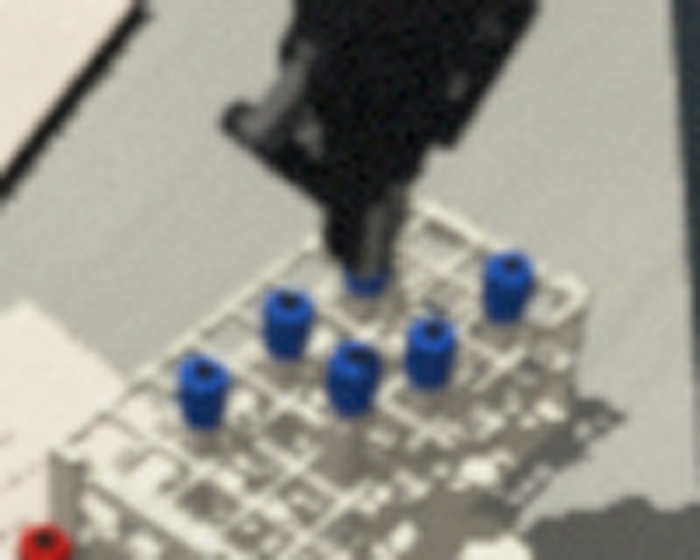

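View pics/top1c.png

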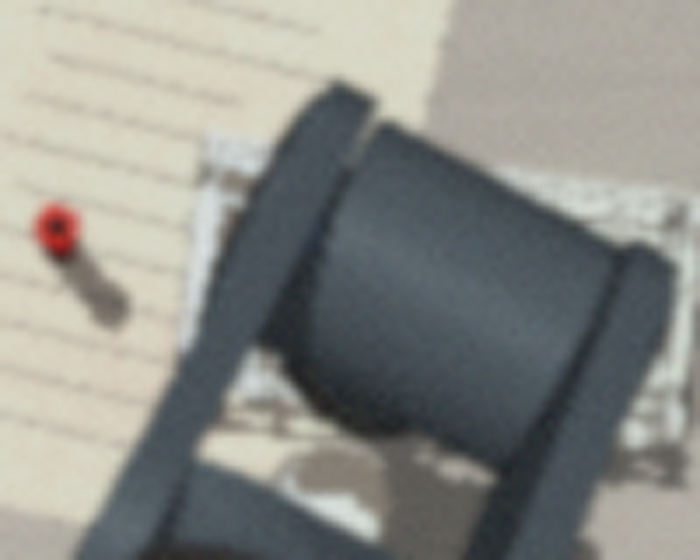

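The side crop shows the shut tips directly behind and above the proud cap (crop (352,355)), at about (360,262), within 1 px of the projected TCP. I'll shift 3 mm and descend.

>>> servo_tool([
  {"hand": 1,"travel": [-0.5,-3,10],"yaw": 0},
  {"hand": 1,"travel": [0,0,12],"yaw": 0},
  {"hand": 1,"travel": [0,0,10],"yaw": 0},
  {"hand": 1,"travel": [0,0,6],"yaw": 0},
  {"hand": 1,"travel": [0,0,4],"yaw": 0},
  {"hand": 1,"travel": [0,0,4],"yaw": 0},
  {"hand": 1,"travel": [0,0,4],"yaw": 0},
  {"hand": 1,"travel": [0,0,4],"yaw": 0},
  {"hand": 1,"travel": [0,0,4],"yaw": 0},
  {"hand": 1,"travel": [0,0,4],"yaw": 0},
  {"hand": 1,"travel": [0,0,0],"yaw": 0},
])

```text
t: 4.1
tcp_pos: [0.4746, -0.1347, 0.119]
tool_rot: [0.128, 0.992, -0.0, 0.0]
force: [0.6, -0.0, 0.1]
finger_gap: 0.002
```

```bash
python3 d.py 0.474 -0.133 0.107
```

```text
t 4.1 tcp [ 0.4746 -0.1347  0.119 ] F [ 0.64 -0.01  0.12] gap 0.0022540374591933435
tool mm [ 1.   1.5 12. ] [[-0.967, 0.254, 0.0], [0.254, 0.967, -0.0], [-0.0, -0.0, -1.0]]
```

>>> servo_tool([
  {"hand": 1,"travel": [0,0,3],"yaw": 0},
  {"hand": 1,"travel": [0,0,3],"yaw": 0},
])

```text
t: 4.3
tcp_pos: [0.4746, -0.1347, 0.1133]
tool_rot: [0.128, 0.992, -0.0, 0.0]
force: [0.1, -0.4, 1.3]
finger_gap: -0.0
```

```bash
python3 d.py 0.474 -0.133 0.107; python3 - <<'E'
from h import *
s=snap('side','side2'); cv2.imwrite('pics/side2c.png',cv2.resize(s['pixels'][134:214,259:359],None,fx=7,fy=7,interpolation=cv2.INTER_CUBIC))
E
```

```text
t 4.3 tcp [ 0.4746 -0.1347  0.1133] F [ 0.09 -0.37  1.3 ] gap -8.260333878772766e-05
tool mm [1.  1.5 6.3] [[-0.967, 0.254, 0.001], [0.254, 0.967, -0.0], [-0.001, -0.0, -1.0]]
```

View pics/side2c.png

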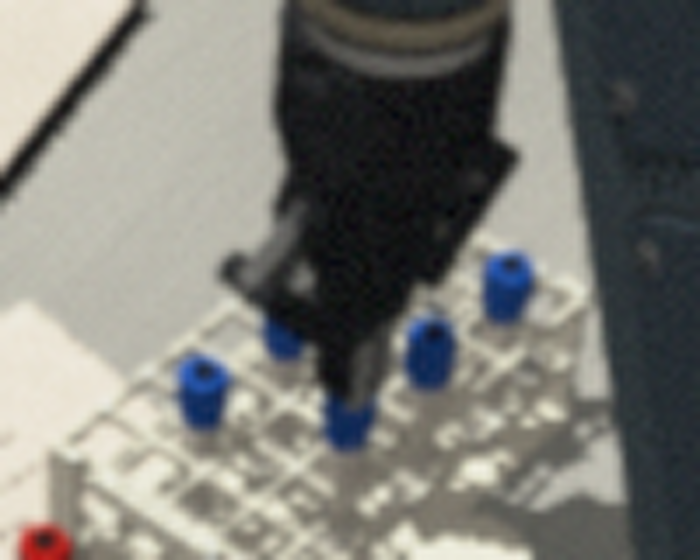

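The cap's bottom edge has gone from about (350,415) to (347,450), so the tips are moving it down. I'll keep creeping and watch the force.

>>> servo_tool([
  {"hand": 1,"travel": [0,0,2],"yaw": 0},
  {"hand": 1,"travel": [0,0,2],"yaw": 0},
  {"hand": 1,"travel": [0,0,1.5],"yaw": 0},
  {"hand": 1,"travel": [0,0,0],"yaw": 0},
])

```text
t: 4.75
tcp_pos: [0.4745, -0.1347, 0.1077]
tool_rot: [0.128, 0.992, -0.0, 0.0]
force: [0.1, -0.3, 1.9]
finger_gap: -0.001
```

>>> servo_tool([
  {"hand": 1,"travel": [0,0,1],"yaw": 0},
  {"hand": 1,"travel": [0,0,1],"yaw": 0},
  {"hand": 1,"travel": [0,0,0],"yaw": 0},
])

```text
t: 5.05
tcp_pos: [0.4748, -0.1348, 0.1064]
tool_rot: [0.128, 0.992, -0.0, 0.0]
force: [-0.6, 0.1, 8.3]
finger_gap: -0.001
```

The force rises to 8 N at z = 106.4 mm, so the tube is home on the cushion. Next I'll hold briefly, lift straight up and check.

>>> servo_tool([
  {"hand": 1,"travel": [0,0,0.5],"yaw": 0},
  {"hand": 1,"travel": [0,0,0],"yaw": 0},
  {"hand": 1,"travel": [0,0,-2],"yaw": 0},
  {"hand": 1,"travel": [0,0,-10],"yaw": 0},
  {"hand": 1,"travel": [0,0,-30],"yaw": 0},
  {"hand": 1,"travel": [0,0,-40],"yaw": 0},
  {"hand": 1,"travel": [0,0,-30],"yaw": 0},
  {"hand": 1,"travel": [6,18,0],"yaw": 0},
  {"hand": 1,"travel": [10,36,0],"yaw": 0},
  {"hand": 1,"travel": [8,38,0],"yaw": 0},
  {"hand": 1,"travel": [0,38,0],"yaw": 0},
  {"hand": 1,"travel": [0,38,0],"yaw": 0},
  {"hand": 1,"travel": [0,20,0],"yaw": 0},
  {"hand": 1,"travel": [0,0,0],"yaw": 0},
])

```text
t: 6.45
tcp_pos: [0.4988, 0.0556, 0.2175]
tool_rot: [0.126, 0.992, 0.0, -0.0]
force: [-1.0, 0.3, -0.5]
finger_gap: 0.0
```

```bash
python3 d.py 0.569 0.240 0.1; python3 - <<'E'
from h import *
s=snap('side','side3'); cv2.imwrite('pics/side3c.png',cv2.resize(s['pixels'][144:244,249:349],None,fx=6,fy=6,interpolation=cv2.INTER_CUBIC))
E
```

```text
t 6.45 tcp [0.4988 0.0556 0.2175] F [-0.97  0.31 -0.52] gap 5.590379206379722e-05
tool mm [-21.9 196.  117.5] [[-0.968, 0.25, -0.0], [0.25, 0.968, 0.001], [0.0, 0.0, -1.0]]
```

View pics/side3c.png

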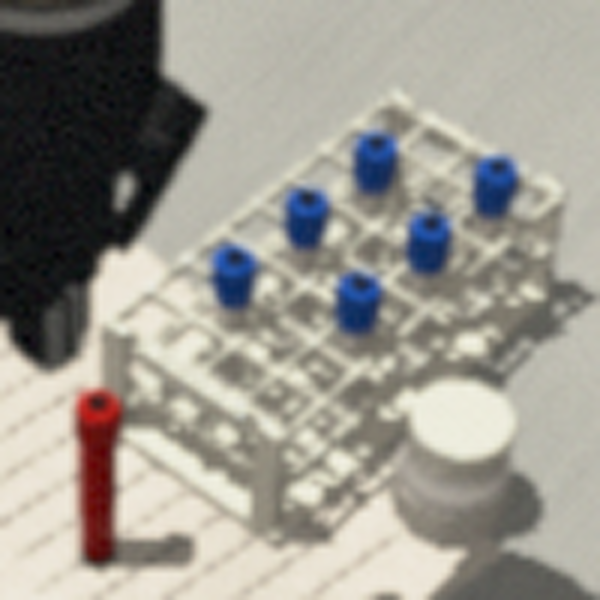

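All six caps are level now; the pressed one is at crop (358,283), with its body down in the rack. Next is the large key.

>>> servo_tool([
  {"hand": 1,"travel": [-3,26,0],"yaw": 0},
  {"hand": 1,"travel": [-4,36,0],"yaw": 0},
  {"hand": 1,"travel": [-4,36,0],"yaw": 0},
  {"hand": 1,"travel": [-4,36,0],"yaw": 0},
  {"hand": 1,"travel": [-4,36,10],"yaw": 0},
  {"hand": 1,"travel": [-4,26,30],"yaw": 0},
  {"hand": 1,"travel": [0,0,40],"yaw": 0},
  {"hand": 1,"travel": [0,0,30],"yaw": 0},
  {"hand": 1,"travel": [0,0,20],"yaw": 0},
  {"hand": 1,"travel": [0,0,10],"yaw": 0},
  {"hand": 1,"travel": [0,0,0],"yaw": 0},
  {"hand": 1,"travel": [0,0,0],"yaw": 0},
])

```text
t: 7.7
tcp_pos: [0.5718, 0.2364, 0.0781]
tool_rot: [0.128, 0.992, 0.0, 0.001]
force: [0.6, -0.7, 0.8]
finger_gap: 0.002
```

```bash
python3 d.py 0.570 0.240 0.045; python3 - <<'E'
from h import *
s=snap('side','side4'); cv2.imwrite('pics/side4c.png',cv2.resize(s['pixels'][220:320,140:260],None,fx=6,fy=6,interpolation=cv2.INTER_CUBIC))
print(proj(s,manip.sense()['tcp_pos']))
E
```

```text
t 7.7 tcp [0.5718 0.2364 0.0781] F [ 0.64 -0.67  0.78] gap 0.002169665325863755
tool mm [ 2.7  3.  33.1] [[-0.967, 0.255, 0.001], [0.255, 0.967, 0.0], [-0.001, 0.0, -1.0]]
(np.float64(182.97977579031055), np.float64(279.7890123922994))
```

View pics/side4c.png

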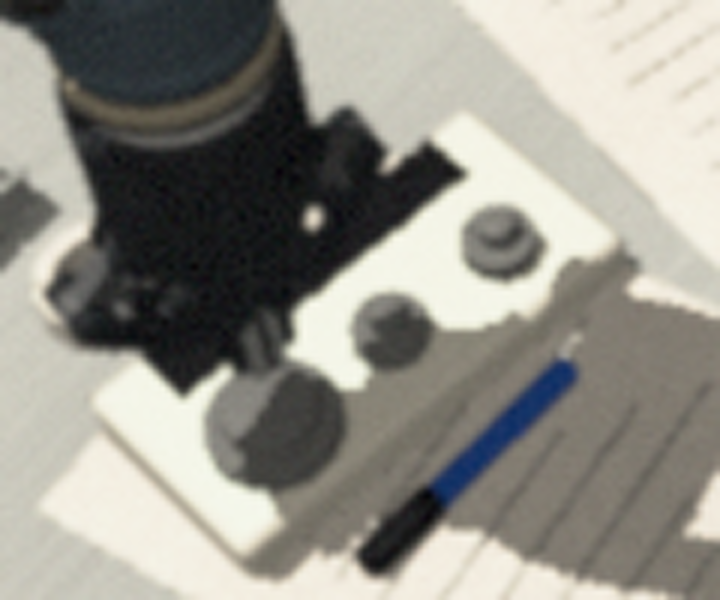

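The tips, at about (260,365), are above the large key (around (270,415)) and well clear of the small keys. I'll centre and descend.

>>> servo_tool([
  {"hand": 1,"travel": [2.5,3,10],"yaw": 0},
  {"hand": 1,"travel": [0,0,8],"yaw": 0},
  {"hand": 1,"travel": [0,0,4],"yaw": 0},
  {"hand": 1,"travel": [0,0,3],"yaw": 0},
  {"hand": 1,"travel": [0,0,3],"yaw": 0},
  {"hand": 1,"travel": [0,0,2],"yaw": 0},
  {"hand": 1,"travel": [0,0,2],"yaw": 0},
  {"hand": 1,"travel": [0,0,0],"yaw": 0},
])

```text
t: 8.55
tcp_pos: [0.5692, 0.2406, 0.0454]
tool_rot: [0.128, 0.992, 0.0, -0.0]
force: [-2.0, 0.3, 3.9]
finger_gap: -0.004
```

>>> servo_tool([
  {"hand": 1,"travel": [0,0,1],"yaw": 0},
  {"hand": 1,"travel": [0,0,1],"yaw": 0},
  {"hand": 1,"travel": [0,0,0],"yaw": 0},
])

```text
t: 8.85
tcp_pos: [0.5692, 0.2406, 0.0441]
tool_rot: [0.128, 0.992, 0.0, -0.0]
force: [-2.8, 0.5, 7.5]
finger_gap: 0.002
```

>>> servo_tool([
  {"hand": 1,"travel": [0,0,1],"yaw": 0},
  {"hand": 1,"travel": [0,0,0],"yaw": 0},
  {"hand": 1,"travel": [0,0,0],"yaw": 0},
])

```text
t: 9.15
tcp_pos: [0.5692, 0.2406, 0.0439]
tool_rot: [0.128, 0.992, 0.0, 0.0]
force: [-3.5, 0.2, 11.7]
finger_gap: -0.004
```

```bash
python3 - <<'E'
from h import *
s=snap('side','side5'); cv2.imwrite('pics/side5c.png',cv2.resize(s['pixels'][220:320,140:260],None,fx=6,fy=6,interpolation=cv2.INTER_CUBIC))
E
```

```text
(no output)
```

View pics/side5c.png

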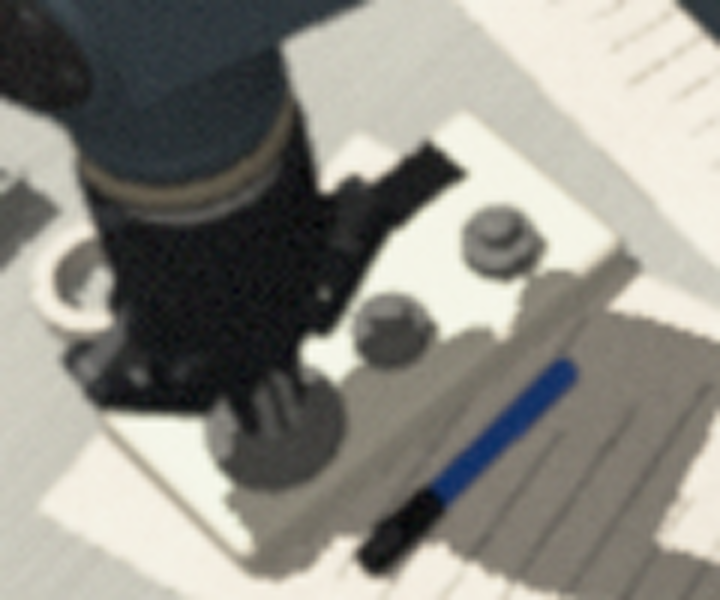

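The tips are centred on the large key at (270,425). A 1 mm command moved them only 0.2 mm and the force is 11.7 N, so this is the hard stop. I'll release in small steps to measure the stroke over which the spring follows.

>>> servo_tool([
  {"hand": 1,"travel": [0,0,-3.5],"yaw": 0},
  {"hand": 1,"travel": [0,0,0],"yaw": 0},
  {"hand": 1,"travel": [0,0,0],"yaw": 0},
])

```text
t: 9.5
tcp_pos: [0.5695, 0.2406, 0.0459]
tool_rot: [0.128, 0.992, 0.0, 0.0]
force: [-1.7, -0.5, 2.8]
finger_gap: -0.004
```

>>> servo_tool([
  {"hand": 1,"travel": [0,0,-2],"yaw": 0},
  {"hand": 1,"travel": [0,0,0],"yaw": 0},
  {"hand": 1,"travel": [0,0,0],"yaw": 0},
])

```text
t: 9.8
tcp_pos: [0.5695, 0.2406, 0.0476]
tool_rot: [0.128, 0.992, 0.0, 0.0]
force: [-1.3, 0.9, 2.2]
finger_gap: 0.001
```

>>> servo_tool([
  {"hand": 1,"travel": [0,0,-2],"yaw": 0},
  {"hand": 1,"travel": [0,0,0],"yaw": 0},
  {"hand": 1,"travel": [0,0,0],"yaw": 0},
])

```text
t: 10.1
tcp_pos: [0.5696, 0.2406, 0.0498]
tool_rot: [0.128, 0.992, 0.0, 0.0]
force: [-0.0, -0.1, 1.2]
finger_gap: 0.002
```

>>> servo_tool([
  {"hand": 1,"travel": [0,0,-2],"yaw": 0},
  {"hand": 1,"travel": [0,0,0],"yaw": 0},
  {"hand": 1,"travel": [0,0,0],"yaw": 0},
])

```text
t: 10.4
tcp_pos: [0.5693, 0.2404, 0.0517]
tool_rot: [0.128, 0.992, -0.0, -0.0]
force: [-0.3, 0.6, -0.3]
finger_gap: 0.004
```

The spring pushed back from z = 43.9 up to about 50 mm, which is the full 6 mm stroke, and then let go. Retreating clear.

>>> servo_tool([
  {"hand": 1,"travel": [0,0,-10],"yaw": 0},
  {"hand": 1,"travel": [0,0,-30],"yaw": 0},
  {"hand": 1,"travel": [0,0,-40],"yaw": 0},
  {"hand": 1,"travel": [0,0,-40],"yaw": 0},
  {"hand": 1,"travel": [0,0,-40],"yaw": 0},
  {"hand": 1,"travel": [10,10,-20],"yaw": 0},
  {"hand": 1,"travel": [20,30,0],"yaw": 0},
  {"hand": 1,"travel": [20,30,0],"yaw": 0},
  {"hand": 1,"travel": [20,30,0],"yaw": 0},
  {"hand": 1,"travel": [20,30,0],"yaw": 0},
  {"hand": 1,"travel": [20,30,0],"yaw": 0},
  {"hand": 1,"travel": [20,30,0],"yaw": 0},
  {"hand": 1,"travel": [20,30,0],"yaw": 0},
  {"hand": 1,"travel": [10,10,0],"yaw": 0},
  {"hand": 1,"travel": [0,0,0],"yaw": 0},
  {"hand": 1,"travel": [0,0,0],"yaw": 0},
])

```text
t: 12.0
tcp_pos: [0.4731, 0.5026, 0.2319]
tool_rot: [0.128, 0.992, -0.001, 0.0]
force: [0.3, -0.2, -0.4]
finger_gap: 0.003
```

```bash
python3 d.py; python3 - <<'E'
from h import *
a=snap('top','top6');b=snap('side','side6')
cv2.imwrite('pics/f.png',np.vstack([cv2.resize(a['pixels'][120:270,155:375],(800,545))[:300*2]])[:600])
d=np.abs(a['pixels'].astype(int)-load('top0')['pixels']).max(2); 
cv2.imwrite('pics/diff.png',np.clip(d*3,0,255).astype(np.uint8))
E
```

```text
t 12.0 tcp [0.4731 0.5026 0.2319] F [ 0.29 -0.17 -0.39] gap 0.0030914832802944577
```

View pics/top6.png

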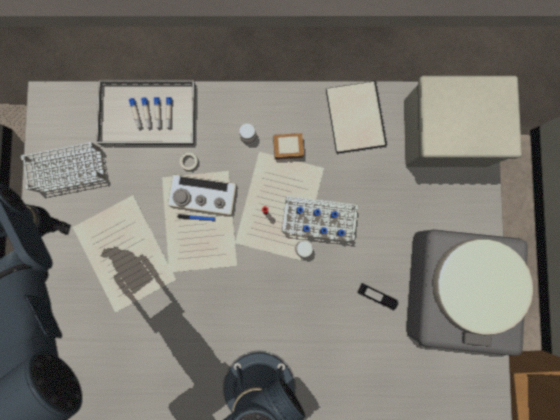

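View pics/side6.png

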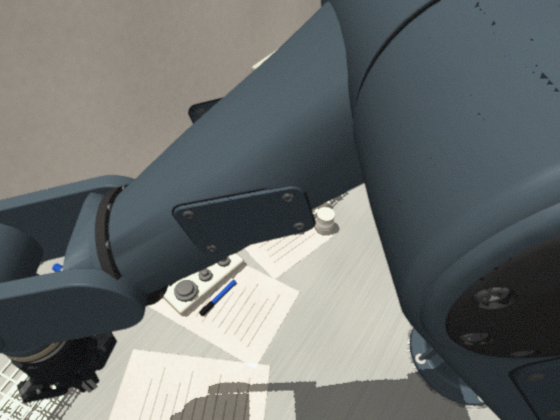

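View pics/diff.png

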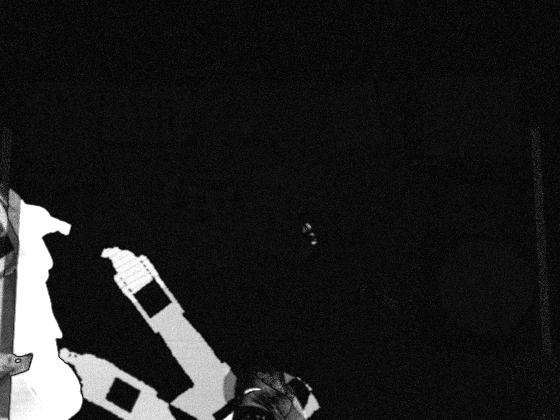

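In the before/after top difference, only the arm, its shadow and the pressed tube at (309,233) have changed. All bystanders and keys look unchanged, and the gripper is 0.23 m up with no contact force. Handing in.

```bash
python3 -c "
from station import manip
print(manip.sign_off())"
```

```text
the job is handed in; nothing more can be done
None
```

I pressed the proud tube home, pressed the large key fully down and let it come back up, then handed the job in at about 12 s. The hand-in reports no verdict.

- **Tube:** I pressed the near-left blue cap down with the shut fingertips. The force rose to 8.3 N at 106.4 mm tip height, just below the 108 mm home level. I went about 0.5 mm further and did not read the force there. The side picture afterwards showed all six caps level.
- **Large key:** It hit its hard stop at 43.9 mm tip height, with 11.7 N. As I backed off, the spring pushed back up to about 50 mm, which matches the full 6 mm stroke, and the force then fell to zero.
- **Final check:** Comparing top pictures from before and after, only the arm, its shadow and the pressed tube had changed. The wrist force was about 0 and the tool was 0.23 m up, clear of everything.
- **Disagreement:** Heights measured from the two cameras came out 6–9 mm too high, judged by the caps that were already home. I used the relative heights and the force readings instead.
- **Not checked:** The arm blocked the side camera's view of the rack in the final picture, so the last look at the rack was from the top camera only.

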